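# Hold a dosing dock's sprung shutter at half travel

## Task

The shutter sensor of the empty dosing dock is about to be taught its half-open point: lift the clear dust hood by its black bow handle right over until it rests on its stops, then draw the spring-loaded shutter by its red finger tab to half its travel, the red pointer on the green middle line of the scale, without dragging it on to the far end. Finish while still holding the shutter there against its springs (do not let go of it), and leave the bottles, the spare cap and the mouse where they are.

Things in the scene. Friction and masses are not known exactly. Their poses are not given: they have to be found in the camera images.
- dock: dosing dock: white plinth 300 (x) x 200 (y) x 30 mm high, origin at the centre of its underside, z up. Along its x: two dark spring barrels (18 mm thick, x -140 to -54, at y +47 and -47, tops 52 mm up), the shutter's red tab, then the 60 mm round throat (centre x = +90) under the shutter blade. Two steel brackets on the +y side (x +110 and -110, out to y +185, 70 mm high) are the hood's stops.
- hood (a joint): clear blue-edged hood over the plinth (290 x 170 x 65 mm, 0.35 kg), angle in rad: 0 shut, 1.833 open on its stops. It is hinged on the dock's +y edge; its free edge (-y) goes up and over to +y. Below about 1.05 it falls shut, past that it falls on to the stops and stays, standing on the +y side, leaning 15 degrees outward.
- hood_handle (a point): middle of the round bar of the black bow handle on the hood near its free edge: 12 mm thick, 110 mm long between its feet, along the dock's x, its middle 50 mm off the hood's panel. Hood shut: at dock x 0, y -70, z 145 mm. It swings on a radius of 193 mm about the hinge line and can turn between fingers that pinch it.
- hood_hinge (a point): middle of the hood's hinge line, at dock x 0, y +85, z 30 mm; the line runs along the dock's x
- shutter (a joint): travel of the sprung shutter in m: 0 shut, 0.035 half, 0.070 fully open (hard stop). It slides along the dock's -x, towards the spring barrels, with its tab, steel blade and red pointer. The springs always push it shut: about 4 N at 0, 10 N at 0.035, 17 N at 0.070. Let go, it runs shut.
- tab (a point): point in the middle of the shutter's red upright finger tab: 12 mm thick (dock x), 40 mm wide (dock y), top 14 mm above this point. Shut: at dock x +30, y 0, z 72 mm. At its foot a crosshead, 12 mm thick and 112 mm long (dock y), rises to 53 mm above the deck; beside it only the blade, 35 mm up. It moves with the shutter.
- half_mark (a point): fixed: middle of the broad green line on the yellow scale on the plinth, at dock x -5, y -77, z 32 mm: the shutter's small red pointer (in line with the tab, along x) stands over it at half travel. Thin black lines at x +30 and -40 mark shut and fully open.
- bottle_green: loose white granule bottle standing on its cream dosing cap, green label, 66 mm wide, 170 mm high; origin at the centre of its underside; leave alone
- bottle_amber: the same bottle with an amber label; leave alone
- spare_cap: loose cream dosing cap, 60 mm wide, 38 mm high; origin at the centre of its underside; leave alone
- mouse: black computer mouse, 105 x 60 x 33 mm; origin at the centre of its underside; leave alone

How it is judged:
On the way, in this order (a step that is already met when the one before it is completed fails the run):
1. the hood rests open on its stops, the shutter still shut (value of joint hood above 1.78 rad and value of joint shutter below 0.005 m), for 0.2 s.
2. the shutter is held at half travel by the fingers (value of joint shutter between 0.029 and 0.041 m and contact force between the fingers and shutter above 3 N), for 0.3 s.
At the end, for the whole second after the job is handed in: the hood lies open on its stops (over 1.78 rad) with the fingers off it, and the fingers hold the shutter still (under 10 mm/s) at half travel, 35 mm +- 6 mm, against its springs (more than 3 N on it); bottles, cap and mouse within 30 mm of their places, bottles upright (all of step 2 and value of joint hood above 1.78 rad and contact force between the fingers and hood below 0.5 N and velocity of joint shutter between -0.01 and 0.01 m/s and distance of each of bottle_green, bottle_amber, spare_cap, mouse from where it was at the start of the episode below 0.03 m and angle between each of bottle_green, bottle_amber's own z axis and vertical below 0.3 rad); the arm keeps its last pose, push and grip.
It fails at once if the shutter is dragged on towards the far end of its travel (past 60 mm) (value of joint shutter above 0.06 m).
It fails at once if a bystander is pushed away or knocked over (distance of any of bottle_green, bottle_amber, spare_cap, mouse from where it was at the start of the episode above 0.04 m or angle between any of bottle_green, bottle_amber's own z axis and vertical above 0.6 rad).
It also fails if it takes over 54 s, if anything falls off the work surface, if the arm or the gripper's body presses on something with over 40 N, if the wrist force passes 120 N, or if a joint passes its speed limit or range.

## Robot

A 6-joint arm with a two-finger parallel gripper is mounted at the origin on the work surface. World frame = base frame: x ahead of the robot, y to its left, z up, the work surface at z = 0. Lengths are in m, angles in rad, forces in N, time in s.
With the tool pointing down it reaches from about 0.325 to 0.775 m from the base axis. Payload 5.5 kg.
Tool frame: the origin (TCP) lies between the finger pads; the fingertips stand 11 mm ahead of it and the grasp point (between the pads) lies 8 mm behind it (robot.tip_extent is the distance from the TCP to the fingertips, in m); z points along the fingers, x is the direction in which the jaws open and shut, and the axes are right-handed (so a half turn about z gives the same grasp; the last joint's range is limited). The gripper opens to 85 mm and grips with 20 to 120 N. Pads are 22 mm wide; open, the fingers measure 114 mm over their backs; the gripper's body (76 mm by 85 mm) begins 54 mm behind the grasp point. The pads swing forward as they close: fully open they stand 13 mm farther back than shut.
Start: joints at [1.061, 0.091, 1.231, -0, 1.82, -0.057], TCP at [0.262, 0.54, 0.242] pointing down, gripper open.
Joint ranges: [-2.87, 2.87], [-0.86, 2.18], [0.17, 2.46], [-1.51, 4.65], [0.06, 2.69], [-2.65, 2.65]. Speed limits (rad/s): [2.57, 2.57, 3.01, 3.14, 3.14, 3.14].

## Interface

Orientations are given as a unit quaternion [x, y, z, w].
In Python, from bench import sensors, imaging, robot gives the robot as it stands.
- The arm moves only by the tool step_arm, never from a script. Its argument "steps" is a list of rows, each a list of 7 numbers: the shift along the tool's x, y, z in mm, then the turn, a rotation vector about the tool's x, y, z in degrees, then the finger opening in mm, from 0 to 85.4. A call has 1 to 20 rows; each row is the pose to reach, as a shift and turn from the pose commanded when the call began, along the tool's axes at that moment; what a row does not reach only later rows make up. A row lasts 1/10 s, in which the tool goes at most 50 mm and 8.59 degrees, less where a joint would pass 70% of its speed; a pose out of reach is approached as far as the arm can. A call with a gripper value outside its range is refused whole. The fingers move at their own pace and stop on an object; "grip_force" is the grip in N (left out, the last holds). Time passes only in rows, so rows that repeat a pose let the fingers close. It gives the time, the measured TCP pose, the force and the opening at its end, in the units of the state.
- sensors.get_state(): the state, without advancing time (a new reading comes with each control period).
- imaging.capture(name): name is "scene" or "top" or "wrist"; returns a dict with "image" (384x512x3 uint8, red, green, blue), "depth" (384x512 float32, m along the optical axis (not along the pixel's ray), 0 where there is no reading), "fx", "fy", "cx", "cy" (pixels), "R" (3x3) and "t" (3): a world point X has camera coordinates R X + t; the wrist camera has in their place "T_tool_cam" (4x4, takes a point from camera to tool coordinates, whose origin is the TCP and whose axes are the tool frame's). Camera axes: x right, y down, z forward; pixel columns grow to the right and rows downward; lengths in m; the calibration is good to about 2 mm. The wrist camera is an equidistant fisheye: a pixel r from the principal point sees the ray r / f radians off the axis. A picture is of the moment at which its call begins: read the wrist's pose just before it.
- robot.job_done(): hands the job in, once; it reports no verdict.
The state is a dict: "t": time; "qpos": joint angles; "qd": joint speeds; "joint_torque": joint torques, N m; "ee_pos": TCP position; "orientation": TCP orientation; "force": force on the tool from outside, world axes, zero at the start; "moment": the same for the moment, N m; "opening": finger opening in m.
Only numpy, scipy, OpenCV 4.12 (cv2) and the standard library are available. Lean on these libraries where they do the work, as an engineer would, in place of code of your own. Each camera call takes 0.05 s, during which the arm holds its last target. There are 200 camera calls.

## Working session

There is one attempt and no reset: what is moved stays moved. The work goes in short steps, Python scripts to look and compute and a tool call to move; the robot and the scene stay as the last step left them, time stands still between calls to the robot, and variables do not carry over. Pictures are saved under pics/ and viewed, about 8 in all and at most 12, crops included, and the job is handed in when it is done.

Besides the shell and the picture viewer there is one more tool, called after "Call:" as name(argument=value, ...), one argument or row to a line, values as JSON. step_arm: Moves the arm, as the interface text tells. Its arguments: {"type":"object","properties":{"steps":{"type":"array"},"grip_force":{"type":"number"}},"required":["steps"]}

```bash
mkdir -p pics; cat > h.py <<'E'
import numpy as np, cv2
from bench import sensors, imaging, robot
from scipy.spatial.transform import Rotation as Ro
def cap(n):
    s=sensors.get_state(); c=imaging.capture(n); c['s']=s; np.save(f'{n}.npy',c,allow_pickle=True); return c
def load(n): return np.load(f'{n}.npy',allow_pickle=True).item()
def pt(c,u,v):
    d=np.median([x for x in c['depth'][v-1:v+2,u-1:u+2].ravel() if x>0] or [0])
    p=np.array([(u-c['cx'])/c['fx']*d,(v-c['cy'])/c['fy']*d,d]); return c['R'].T@(p-c['t'])
E
python3 - <<'E'
from h import *
a=cap('scene');b=cap('top')
cv2.imwrite('pics/s.png',cv2.resize(a['image'][:,:,::-1],(800,600)))
cv2.imwrite('pics/t.png',cv2.resize(b['image'][:,:,::-1],(800,600)))
print(a['s'])
for c in(a,b): print(c['fx'],c['cx'],c['cy'],-c['R'].T@c['t'],c['R'])
E
```

```text
{'t': 0.0, 'qpos': array([ 1.06129049e+00,  9.18419777e-02,  1.23187596e+00,  8.84408704e-06,
        1.81979323e+00, -5.67123292e-02]), 'qd': array([ 0.00080165, -0.00029897,  0.00018075, -0.00183742,  0.00204012,
       -0.00162749]), 'joint_torque': array([-4.07988618e-04, -4.58743894e+01, -4.18018377e+01, -1.61203343e-04,
        1.19510564e-02, -1.54231520e-05]), 'ee_pos': array([0.2623674 , 0.53930908, 0.24116656]), 'orientation': array([ 8.47784160e-01,  5.30340550e-01, -8.42833647e-04,  4.58059562e-04]), 'force': array([-0.74303216, -0.31768644,  0.05002514]), 'moment': array([ 0.0170667 ,  0.00436192, -0.05817243]), 'opening': 0.08556363816172477}
386.72613951709275 256.92991939642764 183.91812103145926 [ 1.02307556 -0.53829822  0.74039484] [[ 0.75618851  0.65419858 -0.01425336]
 [ 0.39911599 -0.4783809  -0.78221362]
 [-0.51854157  0.58581221 -0.62284725]]
496.0180448286605 261.2903433181743 195.60325602401295 [0.31220898 0.03334362 1.49149663] [[ 7.16028752e-03 -9.99974332e-01 -2.54892931e-04]
 [-9.87595621e-01 -7.03166627e-03 -1.56861227e-01]
 [ 1.56855408e-01  1.37490263e-03 -9.87620621e-01]]
```

View pics/s.png

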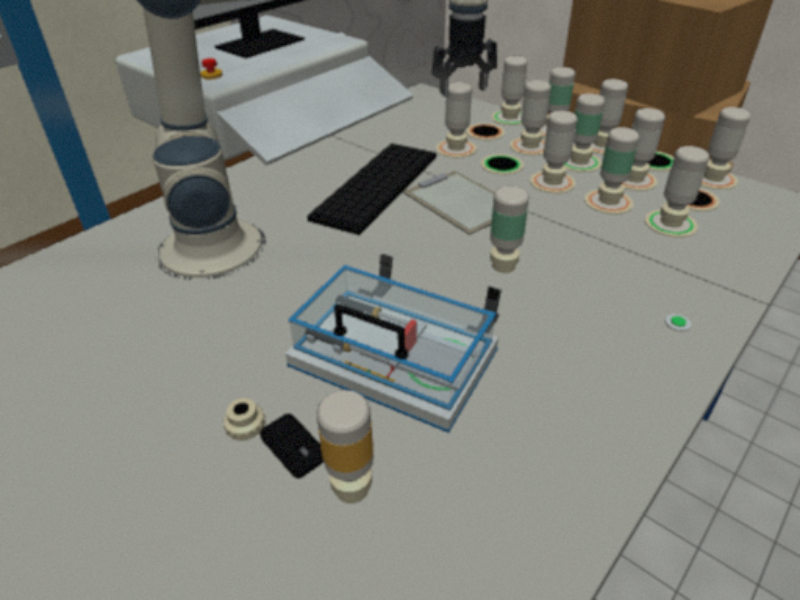

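View pics/t.png

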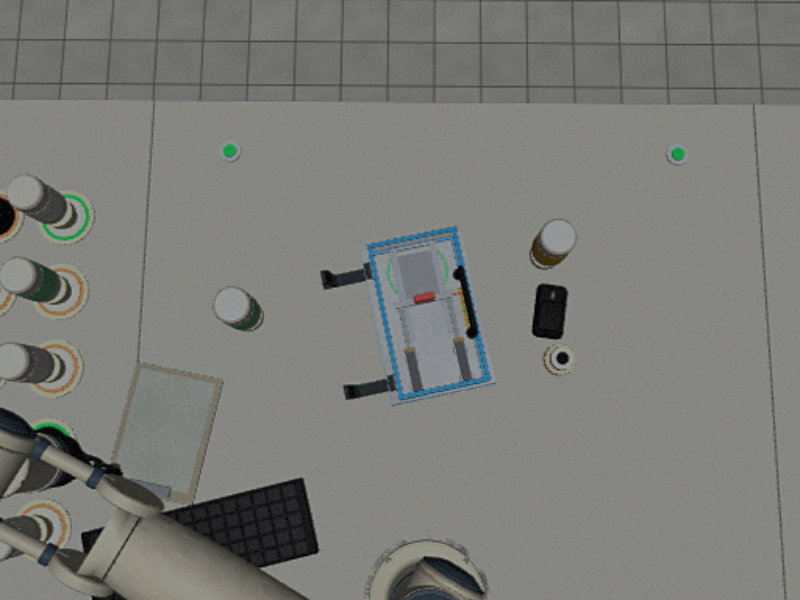

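The scene view shows the shut hood with its bow handle near (370,315). The mouse, cap and amber bottle are on the dock's -y side. In the top view the handle runs from (459,270) to (473,333), the red tab is at (424,298), and the brackets are on the left. I'll enlarge both.

```bash
python3 - <<'E'
from h import *
a=load('scene');b=load('top')
A=cv2.resize(a['image'][165:285,175:330,::-1],None,fx=5,fy=5,interpolation=cv2.INTER_CUBIC)[:600]
B=cv2.resize(b['image'][140:265,200:325,::-1],None,fx=4.8,fy=4.8,interpolation=cv2.INTER_CUBIC)
cv2.imwrite('pics/ca.png',A);cv2.imwrite('pics/cb.png',B)
E
```

```text
(no output)
```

View pics/ca.png

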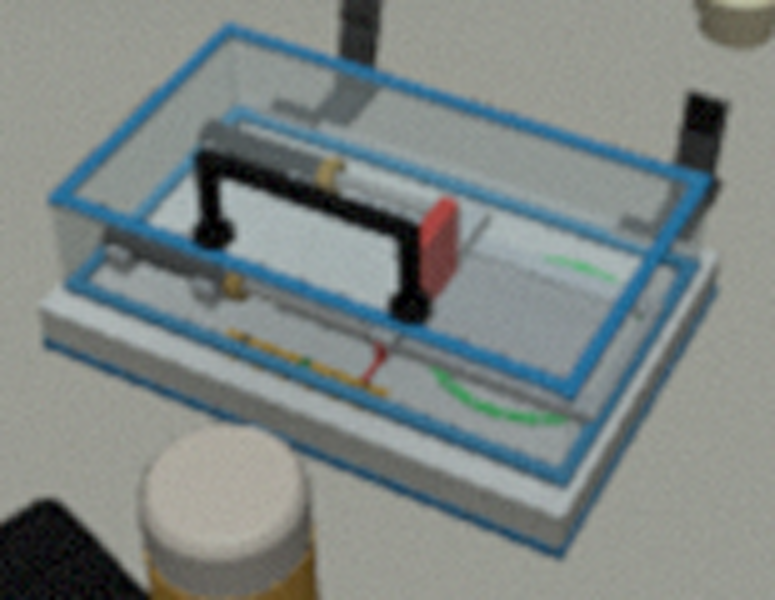

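View pics/cb.png

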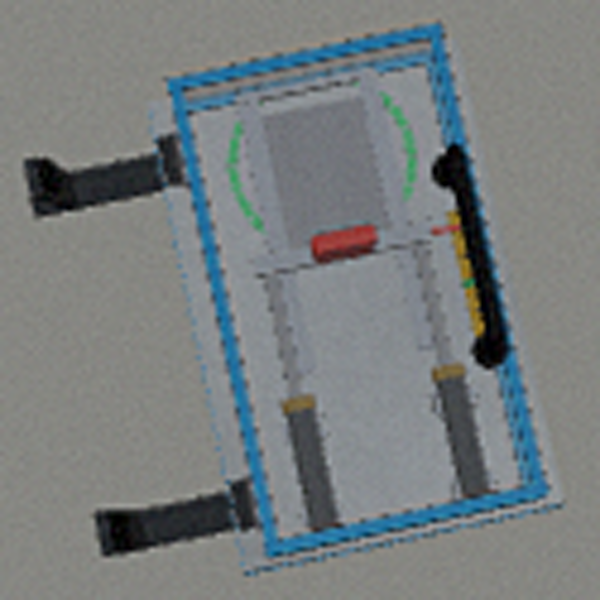

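Scene crop: bar ends at (207,160) and (412,232), and the hood's top corners are clear. Top crop: bar from about (464,157) to (500,350), tab at (345,243), pointer at (447,230). Next I'll triangulate the points and fit the dock pose.

```bash
cat > fit.py <<'E'
from h import *
from scipy.optimize import least_squares
a=load('scene');b=load('top')
S=lambda p:np.array(p)/5+[175,165]
T=lambda p:np.array(p)/4.8+[200,140]
def proj(c,X):
    q=np.asarray(X)@c['R'].T+c['t']; return np.c_[c['fx']*q[:,0]/q[:,2]+c['cx'],c['fy']*q[:,1]/q[:,2]+c['cy']]
N={'h-':((207,160),(499,347)),'h+':((412,232),(463,160)),'c-+':((230,32),(273,548)),'c--':((60,200),(541,492)),'c+-':((570,390),(437,32)),'c++':((708,182),(176,83)),'tab':((440,205),(345,240))}
M={'h-':(-.049,-.07,.145),'h+':(.049,-.07,.145),'c-+':(-.143,.083,.094),'c--':(-.143,-.083,.094),'c+-':(.143,-.083,.094),'c++':(.143,.083,.094),'tab':(.030,0,.086)}
for k,(s,t) in N.items():
    r=least_squares(lambda X:np.r_[(proj(a,[X])-S(s)).ravel(),(proj(b,[X])-T(t)).ravel()],[.5,-.1,.1])
    print(k,r.x.round(4),r.cost.round(2))
m=np.array([M[k] for k in N])
def W(p,m): c,s=np.cos(p[3]),np.sin(p[3]); return m@np.array([[c,-s,0],[s,c,0],[0,0,1]]).T+p[:3]
f=lambda p:np.r_[(proj(a,W(p,m))-[S(v[0]) for v in N.values()]).ravel(),(proj(b,W(p,m))-[T(v[1]) for v in N.values()]).ravel()]
r=least_squares(f,[.55,-.05,0,.15]);print(r.x.round(4),np.abs(r.fun).max().round(2))
E
python3 fit.py
python3 - <<'E'
from h import *
b=load('top')
for n,u,v in [('green',238,305),('amber',557,235),('cap',560,358),('mouse',550,310)]: print(n,pt(b,int(u*.64),int(v*.64)).round(3))
E
```

```text
h- [ 0.4832 -0.079   0.1438] 1.62
h+ [ 0.5927 -0.0576  0.1467] 3.27
c-+ [0.3689 0.0475 0.0931] 0.23
c-- [ 0.4031 -0.1085  0.0929] 0.58
c+- [ 0.6798 -0.048   0.0958] 0.63
c++ [0.6473 0.1089 0.0961] 0.79
tab [0.5535 0.0084 0.0953] 2.17
[5.242e-01 5.000e-04 1.600e-03 2.166e-01] 3.96
green [0.522 0.331 0.168]
amber [ 0.651 -0.224  0.166]
cap [ 0.446 -0.25   0.037]
mouse [ 0.539 -0.235  0.032]
```

Call:
step_arm(
  steps=[
    [0,0,-50,0,0,0,85],
    [-425,515,-60,0,0,141.6,85],
    [-425,515,-60,0,0,141.6,85],
    [-425,515,-60,0,0,141.6,85],
    [-425,515,-60,0,0,141.6,85],
    [-425,515,-60,0,0,141.6,85],
    [-425,515,-60,0,0,141.6,85],
    [-425,515,-60,0,0,141.6,85],
    [-425,515,-60,0,0,141.6,85],
    [-425,515,-60,0,0,141.6,85],
    [-425,515,-60,0,0,141.6,85],
    [-425,515,-60,0,0,141.6,85],
    [-425,515,-60,0,0,141.6,85],
    [-425,515,-60,0,0,141.6,85],
    [-425,515,-60,0,0,141.6,85],
    [-425,515,-60,0,0,141.6,85],
    [-425,515,-60,0,0,141.6,85],
    [-425,515,-60,0,0,141.6,85],
    [-425,515,-60,0,0,141.6,85],
    [-425,515,-60,0,0,141.6,85],
  ],
)

```text
t: 2.1
ee_pos: [0.5396, -0.0679, 0.3019]
orientation: [0.78, -0.625, -0.0, 0.0]
force: [-0.6, -0.6, 0.2]
opening: 0.0851
```

```bash
python3 - <<'E'
from h import *
c=cap('wrist'); s=c['s']; print(s['ee_pos'],s['qpos'],Ro.from_quat(s['orientation']).as_matrix().round(4)); print(c['T_tool_cam'],c['fx'],c['cx'],c['cy'])
cv2.imwrite('pics/w1.png',cv2.resize(c['image'][:,:,::-1],(800,600)))
E
```

```text
[ 0.53961326 -0.0678964   0.30188004] [-1.87706287e-01 -3.90598206e-02  1.25702150e+00 -2.82556091e-05
  1.92431235e+00  1.16350798e+00] [[ 2.178e-01 -9.760e-01 -7.000e-04]
 [-9.760e-01 -2.178e-01  1.000e-04]
 [-2.000e-04  6.000e-04 -1.000e+00]]
[[ 9.99997399e-01 -2.14839670e-03  7.65687280e-04 -6.65819076e-04]
 [ 1.83213386e-03  9.56619934e-01  2.91333049e-01 -7.40812517e-02]
 [-1.35837068e-03 -2.91330889e-01  9.56621382e-01 -1.31564554e-01]
 [ 0.00000000e+00  0.00000000e+00  0.00000000e+00  1.00000000e+00]] 297.3186396354542 256.25579187109963 187.98516096728017
```

View pics/w1.png

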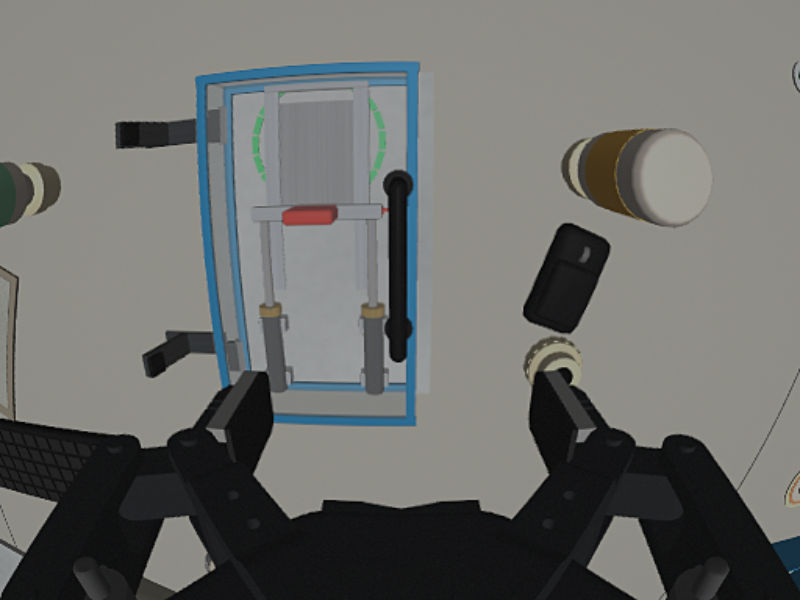

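The bar runs vertically at u≈398, v 178–360, centred between the fingers, and the tab top is near (310,213). I'll turn these into positions at the known heights.

```bash
cat >> h.py <<'E'
def wray(c,u,v,z):
    x,y=u*.64-c['cx'],v*.64-c['cy']; r=np.hypot(x,y); th=r/c['fx']
    d=np.array([x/r*np.sin(th),y/r*np.sin(th),np.cos(th)]); T=c['T_tool_cam']
    R=Ro.from_quat(c['s']['orientation']).as_matrix(); o=R@T[:3,3]+c['s']['ee_pos']; d=R@T[:3,:3]@d
    return o+d*(z-o[2])/d[2]
E
python3 - <<'E'
from h import *
c=load('wrist')
A=wray(c,398,183,.147);B=wray(c,398,354,.147);print(A,B,(A+B)/2,np.degrees(np.arctan2(*(A-B)[1::-1])))
print('tab',wray(c,309,211,.086), 'exp', .5242+.03*.977-0,.0005+.03*.215)
E
```

```text
[ 0.59540106 -0.05358887  0.147     ] [ 0.4846846 -0.0779289  0.147    ] [ 0.54004283 -0.06575889  0.147     ] 12.398736988444053
tab [0.55750249 0.00744237 0.086     ] exp 0.55351 0.00695
```

Call:
step_arm(
  steps=[
    [0,0,50,0,0,0,50],
    [0,0,100,0,0,0,50],
    [0,0,130,0,0,0,50],
    [0,0,150,0,0,0,50],
    [0,0,165,0,0,0,50],
    [0,0,165,0,0,0,50],
    [0,0,165,0,0,0,0],
    [0,0,165,0,0,0,0],
    [0,0,165,0,0,0,0],
    [0,0,165,0,0,0,0],
    [0,0,165,0,0,0,0],
    [0,0,165,0,0,0,0],
  ],
  grip_force=30,
)

```text
t: 3.35
ee_pos: [0.5401, -0.0658, 0.1394]
orientation: [0.78, -0.625, -0.0, -0.002]
force: [-2.5, 8.4, 4.1]
opening: 0.0108
```

```bash
python3 - <<'E'
import numpy as np
# arc of the bar from its shut place, tool x = dock -y, tool z = down
p0=np.arctan2(115,-155); r=193
for d in range(0,106,5):
    a=p0-np.radians(d); y=r*np.cos(a)+155; z=r*np.sin(a)-115
    print(d,round(-y),round(-z))
E
```

```text
0 0 0
5 -11 -13
10 -22 -25
15 -35 -36
20 -49 -46
25 -63 -55
30 -78 -62
35 -94 -68
40 -110 -73
45 -127 -76
50 -143 -78
55 -160 -78
60 -177 -77
65 -194 -74
70 -210 -70
75 -226 -64
80 -241 -58
85 -256 -49
90 -270 -40
95 -283 -29
100 -295 -18
105 -306 -5
```

Call:
step_arm(
  steps=[
    [-7,0,-8,0,0,0,0],
    [-13,0,-14,0,0,0,0],
    [-18,0,-20,0,0,0,0],
    [-24,0,-26,0,0,0,0],
    [-30,0,-32,0,0,0,0],
    [-37,0,-37,0,0,0,0],
    [-44,0,-42,0,0,0,0],
    [-51,0,-47,0,0,0,0],
    [-58,0,-52,0,0,0,0],
    [-65,0,-56,0,0,0,0],
    [-72,0,-60,0,0,0,0],
    [-80,0,-63,0,0,0,0],
  ],
)

```text
t: 4.55
ee_pos: [0.5233, 0.0092, 0.2031]
orientation: [0.779, -0.627, 0.003, -0.0]
force: [4.1, -3.5, 5.1]
opening: 0.0109
```

Call:
step_arm(
  steps=[
    [-8,0,-3,0,0,0,0],
    [-16,0,-6,0,0,0,0],
    [-24,0,-9,0,0,0,0],
    [-32,0,-11,0,0,0,0],
    [-40,0,-13,0,0,0,0],
    [-49,0,-14,0,0,0,0],
    [-57,0,-15,0,0,0,0],
    [-65,0,-16,0,0,0,0],
    [-74,0,-16,0,0,0,0],
    [-82,0,-16,0,0,0,0],
    [-90,0,-16,0,0,0,0],
    [-99,0,-15,0,0,0,0],
    [-107,0,-14,0,0,0,0],
    [-116,0,-12,0,0,0,0],
    [-124,0,-10,0,0,0,0],
    [-132,0,-8,0,0,0,0],
    [-140,0,-5,0,0,0,0],
    [-148,0,-2,0,0,0,0],
  ],
)

```text
t: 6.35
ee_pos: [0.4905, 0.1556, 0.2022]
orientation: [0.78, -0.626, 0.0, -0.0]
force: [4.8, 0.6, 2.6]
opening: 0.0109
```

Call:
step_arm(
  steps=[
    [-8,0,3,0,0,0,0],
    [-15,0,6,0,0,0,0],
    [-23,0,10,0,0,0,0],
    [-30,0,15,0,0,0,0],
    [-37,0,19,0,0,0,0],
    [-44,0,24,0,0,0,0],
    [-51,0,29,0,0,0,0],
    [-57,0,35,0,0,0,0],
    [-63,0,40,0,0,0,0],
    [-69,0,46,0,0,0,0],
    [-75,0,52,0,0,0,0],
    [-78,0,56,0,0,0,0],
    [-78,0,56,0,0,0,0],
  ],
)

```text
t: 7.65
ee_pos: [0.4732, 0.2314, 0.1454]
orientation: [0.78, -0.626, -0.001, 0.0]
force: [2.8, 0.7, -0.3]
opening: 0.0105
```

Call:
step_arm(
  steps=[
    [0,0,0,0,0,0,36],
    [0,0,0,0,0,0,36],
    [0,0,0,0,0,0,36],
    [0,0,0,0,0,0,36],
    [0,0,-15,0,0,0,36],
    [0,0,-30,0,0,0,36],
    [0,0,-60,0,0,0,36],
    [0,0,-100,0,0,0,36],
    [0,0,-150,0,0,0,36],
    [0,0,-170,0,0,0,36],
    [0,0,-170,0,0,0,36],
  ],
)

```text
t: 8.75
ee_pos: [0.4744, 0.2312, 0.3231]
orientation: [0.78, -0.626, 0.002, -0.004]
force: [0.1, -0.2, -0.6]
opening: 0.0364
```

```bash
python3 - <<'E'
from h import *
c=cap('wrist');s=c['s'];print(s['ee_pos'],s['force'],Ro.from_quat(s['orientation']).as_matrix().round(3))
b=cap('scene')
cv2.imwrite('pics/m.png',cv2.resize(b['image'][150:290,160:350,::-1],None,fx=4,fy=4,interpolation=cv2.INTER_CUBIC))
E
```

```text
[0.47440682 0.23117775 0.32314766] [ 0.09593514 -0.24737238 -0.63372736] [[ 0.216 -0.976  0.009]
 [-0.976 -0.216  0.004]
 [-0.002 -0.01  -1.   ]]
```

View pics/m.png

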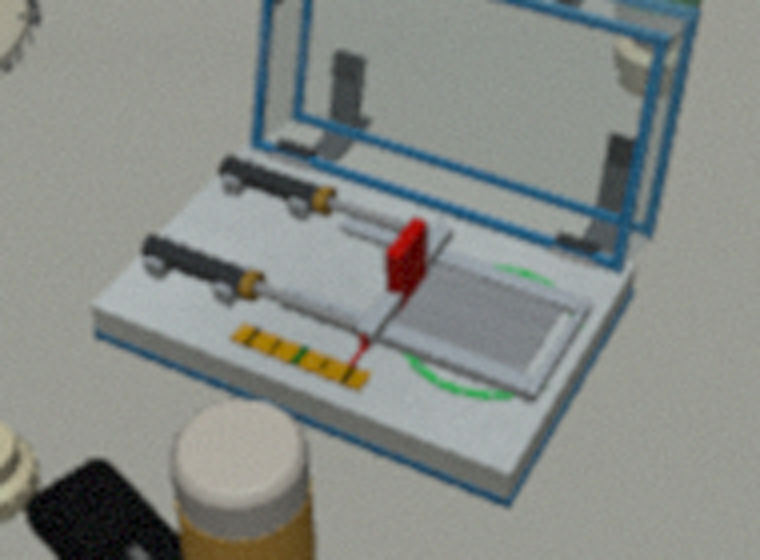

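The hood stands open on its stops and the shutter is still shut, with its pointer on the end line. Next I'll move over the tab.

Call:
step_arm(
  steps=[
    [50,-6,0,0,0,-8,60],
    [100,-13,0,0,0,-16,70],
    [150,-20,0,0,0,-24,70],
    [200,-26,0,0,0,-32,70],
    [236,-31,0,0,0,-40,70],
    [236,-31,0,0,0,-48,70],
    [236,-31,0,0,0,-56,70],
    [236,-31,0,0,0,-64,70],
    [236,-31,0,0,0,-72,70],
    [236,-31,0,0,0,-80,70],
    [236,-31,40,0,0,-88,70],
    [236,-31,80,0,0,-90,70],
    [236,-31,120,0,0,-90,70],
    [236,-31,120,0,0,-90,70],
    [236,-31,120,0,0,-90,70],
  ],
)

```text
t: 10.35
ee_pos: [0.5541, 0.0071, 0.1955]
orientation: [0.994, 0.108, -0.002, -0.0]
force: [0.3, -0.1, 0.6]
opening: 0.0701
```

```bash
python3 - <<'E'
from h import *
c=cap('wrist');s=c['s'];print(s['ee_pos'],s['qpos'],s['force'],Ro.from_quat(s['orientation']).as_matrix().round(3))
cv2.imwrite('pics/w2.png',cv2.resize(c['image'][:,:,::-1],(800,600)))
E
```

```text
[0.55410353 0.00712744 0.19550991] [-4.85216745e-02 -3.41049713e-02  1.44082921e+00 -1.68032411e-05
  1.73795050e+00 -2.65771680e-01] [ 0.26707702 -0.1404584   0.61523463] [[ 0.976  0.216 -0.003]
 [ 0.216 -0.976  0.   ]
 [-0.003 -0.001 -1.   ]]
```

View pics/w2.png

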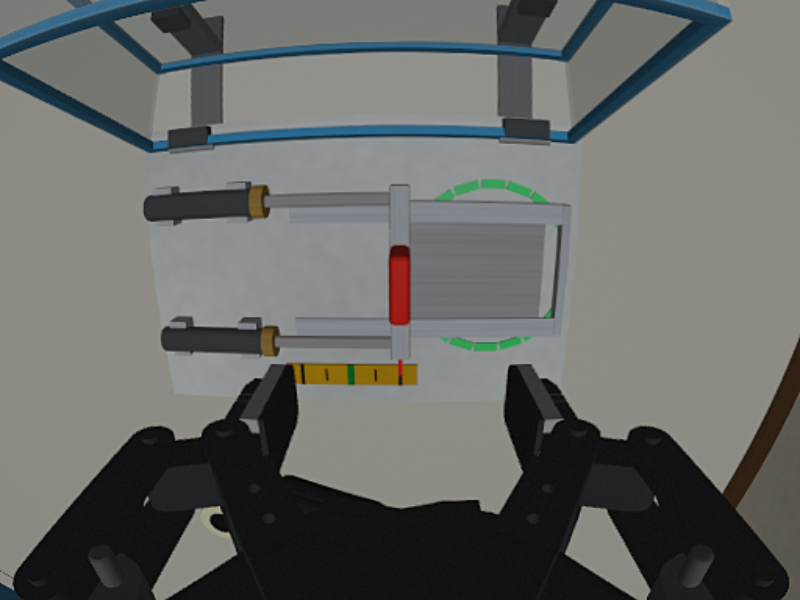

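The tab is centred between the fingers at u≈400, v 250–323. The pointer is on the black shut line at (400,375) and the green mark is at (351,375).

```bash
python3 - <<'E'
from h import *
c=load('wrist');R=Ro.from_quat(c['s']['orientation']).as_matrix()
f=lambda u,v,z:(R.T@(wray(c,u,v,z)-c['s']['ee_pos'])*1000).round(1)
print(f(400,290,.086),f(400,258,.086),f(400,323,.086),f(400.5,380,.032),f(351,375,.032))
E
```

```text
[ -0.5  -3.3 109.5] [ -0.5 -21.  109.5] [ -0.6  15.8 109.5] [ -0.4  79.5 163.4] [-35.7  75.8 163.6]
```

Call:
step_arm(
  steps=[
    [0,-3,40,0,0,0,60],
    [0,-3,80,0,0,0,60],
    [0,-3,110,0,0,0,60],
    [0,-3,120,0,0,0,60],
    [0,-3,128,0,0,0,60],
    [0,-3,128,0,0,0,60],
    [0,-3,128,0,0,0,0],
    [0,-3,128,0,0,0,0],
    [0,-3,128,0,0,0,0],
    [0,-3,128,0,0,0,0],
    [0,-3,128,0,0,0,0],
    [0,-3,128,0,0,0,0],
  ],
  grip_force=70,
)

```text
t: 11.6
ee_pos: [0.5524, 0.0095, 0.0699]
orientation: [0.994, 0.108, -0.002, 0.0]
force: [-12.1, -2.4, 10.0]
opening: 0.0111
```

Call:
step_arm(
  steps=[
    [-3,0,0,0,0,0,0],
    [-6,0,0,0,0,0,0],
    [-9,0,0,0,0,0,0],
    [-12,0,0,0,0,0,0],
    [-15,0,0,0,0,0,0],
    [-18,0,0,0,0,0,0],
    [-21,0,0,0,0,0,0],
    [-24,0,0,0,0,0,0],
    [-27,0,0,0,0,0,0],
    [-30,0,0,0,0,0,0],
    [-33,0,0,0,0,0,0],
    [-36,0,0,0,0,0,0],
    [-36,0,0,0,0,0,0],
    [-36,0,0,0,0,0,0],
  ],
)

```text
t: 13.0
ee_pos: [0.5213, 0.0025, 0.0699]
orientation: [0.994, 0.109, 0.003, 0.0]
force: [8.7, 1.3, 2.0]
opening: 0.0108
```

```bash
python3 - <<'E'
from h import *
c=cap('wrist');s=c['s'];print(s['ee_pos'],s['force'],s['opening'],'travel',(np.array([.5524,.0095])-s['ee_pos'][:2])@[.977,.215])
cv2.imwrite('pics/w3.png',cv2.resize(c['image'][:,:,::-1],(800,600)))
b=cap('scene')
cv2.imwrite('pics/m2.png',cv2.resize(b['image'][130:290,150:350,::-1],None,fx=3.7,fy=3.7,interpolation=cv2.INTER_CUBIC))
E
```

```text
[0.52131265 0.00251751 0.06993   ] [8.73483087 1.26855119 2.03058037] 0.010822094833098858 travel 0.03187357636477897
```

View pics/w3.png

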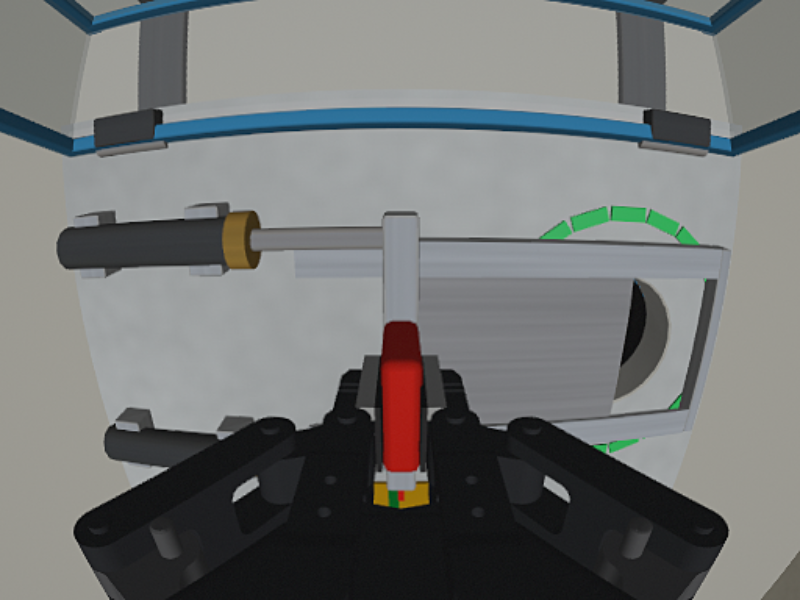

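View pics/m2.png

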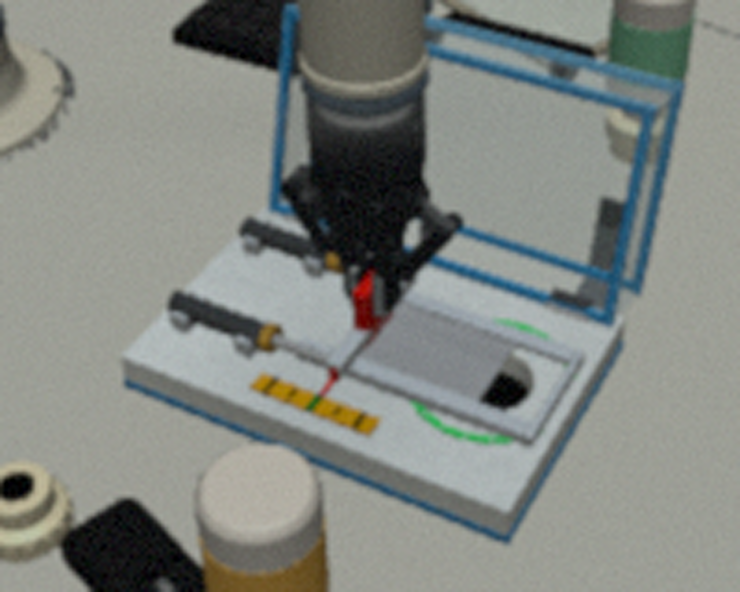

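The pointer stands at u≈401 and the green line at u≈393, about 3 mm short, which matches the 31.9 mm measured travel. I'll pull 3 mm more.

Call:
step_arm(
  steps=[
    [-2,0,0,0,0,0,0],
    [-3,0,0,0,0,0,0],
    [-3,0,0,0,0,0,0],
    [-3,0,0,0,0,0,0],
    [-3,0,0,0,0,0,0],
    [-3,0,0,0,0,0,0],
    [-3,0,0,0,0,0,0],
    [-3,0,0,0,0,0,0],
  ],
)

```text
t: 13.9
ee_pos: [0.5186, 0.0019, 0.0699]
orientation: [0.994, 0.109, 0.003, 0.0]
force: [8.5, 2.0, 2.4]
opening: 0.011
```

```bash
python3 - <<'E'
from h import *
c=cap('wrist');s=c['s'];print(s['ee_pos'],s['force'],s['opening'],'travel',(np.array([.5524,.0095])-s['ee_pos'][:2])@[.977,.215])
A=cv2.resize(c['image'][290:330,230:285,::-1],None,fx=8,fy=8,interpolation=cv2.INTER_CUBIC)
b=cap('scene');B=cv2.resize(b['image'][130:290,150:350,::-1],None,fx=2,fy=2)
cv2.imwrite('pics/w4.png',cv2.copyMakeBorder(np.hstack([A[:320,:390],B[:320,:400]]),0,0,0,0,0))
E
```

```text
[0.51857327 0.00189594 0.06993817] [8.5286373  2.04283368 2.37690797] 0.01104602590566099 travel 0.034683586058706146
```

View pics/w4.png

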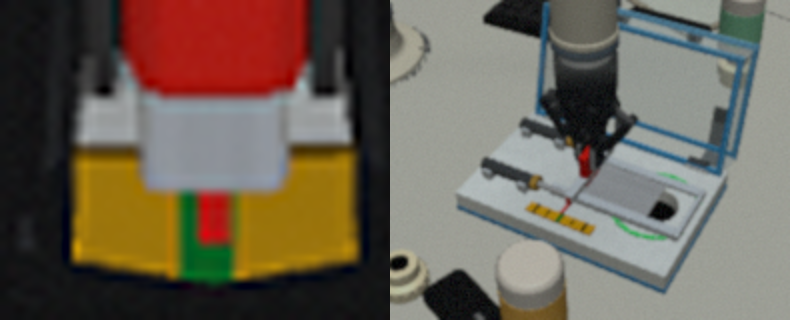

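The pointer lies over the green line in the enlarged view (pointer 198–232, line 180–237), and the hood is still open. I'll hand it in.

```bash
python3 - <<'E'
from h import *
print(robot.job_done())
E
```

```text
the job is handed in; nothing more can be done
None
```

I swung the hood over by its handle onto its stops and let go of it. Then I gripped the red tab and drew the shutter to half travel, and handed the job in with the grip still on at 13.9 s. No verdict was reported.

- **Shutter:** the last wrist picture shows the red pointer on the green line. The measured travel is about 34.7 mm, and the picture suggests it may be about 1 mm short of centre. The springs push back with about 8.5 N; the text gives about 10 N at half travel.
- **Hood:** the last scene picture shows it standing open with the gripper clear of it. I judged the angle from pictures and from where the handle ended up, not from a joint reading.
- **Bystanders:** the cap, mouse and amber bottle, and the part of the green bottle in view, look unmoved in the later scene pictures. I did not re-measure their positions.
- **Disagreement between views:** the wrist view put the tab about 4 mm from where the fixed cameras put it, so I checked it from close by before gripping.

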